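# Make up two compounding kits

## Task

Make up two compounding kits from the stock on the bench: the green-lidded jar, the amber bottle and the purple-banded carton go into the blue tray; the red-lidded jar and the pestle go into the yellow tray. In each tray the jar stands in the middle compartment and every other thing in an end compartment of its own, either end, all upright and flat on the tray's floor. Set things down rather than dropping them, and leave the pale-blue-lidded jar and the steel cup where they are.

Things in the scene. Friction and masses are not known exactly. Their poses are not given: they have to be found in the camera images.
- blue_tray: shallow blue tray, fixed to the bench, 270 mm long (its x axis) by 100 mm wide (its y axis), walls 20 mm high and 4 mm thick, floor 4 mm thick; two cross walls of the same height part it into three equal compartments in a row along its x axis, each about 84 mm (x) by 92 mm (y) inside, centred at x = -88.7, 0 and +88.7 mm; origin at the centre of its underside, z up; takes the kit of green-lidded jar, amber bottle and carton
- yellow_tray: shallow yellow tray, fixed to the bench, 270 mm long (its x axis) by 100 mm wide (its y axis), walls 20 mm high and 4 mm thick, floor 4 mm thick; two cross walls of the same height part it into three equal compartments in a row along its x axis, each about 84 mm (x) by 92 mm (y) inside, centred at x = -88.7, 0 and +88.7 mm; origin at the centre of its underside, z up; takes the kit of red-lidded jar and pestle
- green_jar: white screw jar with a green lid, a disc from above: body 50 mm across and 40 mm high, lid 52 mm across and 22 mm high on it, 62 mm high in all, about 0.12 kg; origin at the centre of its underside, z up; starts upright on the bench
- red_jar: white screw jar with a red lid, a disc from above: body 50 mm across and 40 mm high, lid 52 mm across and 22 mm high on it, 62 mm high in all, about 0.12 kg; origin at the centre of its underside, z up; starts upright on the bench
- amber_bottle: brown amber bottle with a white label and a white cap, 34 mm across up to 56 mm high, then a shoulder and a cap 22 mm across, 78 mm high in all, about 0.08 kg; origin at the centre of its underside, z up; starts upright on the bench
- pestle: white porcelain pestle standing on its broad head: head 38 mm across, up to 18 mm high, tapering to a round handle 22 mm across from 36 to 78 mm high, knob 26 mm across above it, 90 mm high in all, about 0.12 kg; origin at the centre of its underside, z up along the handle
- carton: white medicine carton with a purple band round it, 64 mm long (its x axis), 34 mm wide (its y axis), 58 mm high, about 0.06 kg; origin at the centre of its underside, z up; starts upright on the bench, turned any way
- pale_blue_jar: white screw jar with a pale blue lid, a disc from above: body 50 mm across and 40 mm high, lid 52 mm across and 22 mm high on it, 62 mm high in all, about 0.12 kg; origin at the centre of its underside, z up; not part of any kit: leave it where it stands
- steel_cup: open round steel cup, 50 mm across the rim and 50 mm high, origin at the centre of its underside; not part of any kit: leave it where it stands
Not all that is in view belongs to the job. Leave any black or pink look-alike of the amber_bottle alone.

How it is judged:
By the outcome, as a careful person would: the job done as asked, in the order asked, and still so for the second after the job is handed in, with the robot touching nothing.
It also fails if it takes over 120 s, if anything falls off the work surface, if the arm or the gripper's body presses on something with over 40 N, if the wrist force passes 120 N, or if a joint passes its speed limit or range.

## Robot

A 6-joint arm with a two-finger parallel gripper is mounted at the origin on the work surface. World frame = base frame: x ahead of the robot, y to its left, z up, the work surface at z = 0. Lengths are in m, angles in rad, forces in N, time in s.
With the tool pointing down it reaches from about 0.425 to 0.95 m from the base axis. Payload 3.5 kg.
Tool frame: the origin (TCP) lies at the very end of the fingers, on their centre line; the grasp point (between the pads) lies 19 mm behind it (r.pinch_z is the distance from the TCP to the grasp point, in m); z points along the fingers, x is the direction in which the jaws open and shut, and the axes are right-handed (so a half turn about z gives the same grasp; the last joint's range is limited). The gripper opens to 85 mm and grips with 20 to 120 N. Pads are 22 mm wide; open, the fingers measure 114 mm over their backs; the gripper's body (76 mm by 85 mm) begins 54 mm behind the grasp point. The pads swing forward as they close: fully open they stand 13 mm farther back than shut.
Start: joints at [1.014, 0.286, 1.577, -0, 1.279, -0.15], TCP at [0.267, 0.62, 0.199] pointing down, gripper open.
Joint ranges: [-2.77, 2.77], [-0.9, 2.22], [0.21, 2.48], [-1.53, 4.67], [0.24, 2.81], [-2.84, 2.84]. Speed limits (rad/s): [2.79, 2.79, 3.14, 3.14, 3.14, 3.14].

## Interface

Orientations are given as a unit quaternion [x, y, z, w].
In Python, from cell import r, kinematics, optics gives the robot as it stands. Calls block until the motion is done:
- r.goto(position, orientation): joint-space move of the TCP to a pose.
- r.line_to(position, orientation=None, vel=0.15, max_force=None): straight line of the TCP; orientation=None keeps the orientation; vel is the mean speed in m/s. With max_force (N) it stops when the force on the tool has changed by that much, and returns True; else False.
- r.set_joints(angles): joint-space move.
- r.set_gripper(opening, grasp_force=None): finger opening in m; grasp_force is the grip in N (None keeps the last); returns when the fingers have stopped.
- r.wait(seconds).
- kinematics.solve_ik(position, orientation): joint angles nearest the present ones, or None.
- r.get_state(): the state.
- optics.grab_frame(name): name is "scene" or "top" or "wrist"; returns a dict with "img" (480x640x3 uint8, blue, green, red), "z_map" (480x640 float32, m along the optical axis (not along the pixel's ray), 0 where there is no reading), "intrinsics" (3x3 intrinsics, pixels), "k1" (the pictures are not rectified: a ray, as slopes to the right and down, at radius r is drawn at 1 + k1 r^2 times it, then the intrinsics apply), "pose" (4x4, takes a point from camera to world coordinates); the wrist camera has in their place "mount" (4x4, takes a point from camera to tool coordinates, whose origin is the TCP and whose axes are the tool frame's). Camera axes: x right, y up, looking along -z (the intrinsics and any distortion apply to the point x, -y, -z); pixel columns grow to the right and rows downward; lengths in m; the calibration is good to about 2 mm. A picture is of the moment at which its call begins: read the wrist's pose just before it.
A pose or a line that the arm cannot do raises r.Unreachable and nothing moves.
- r.finish_job(): hands the job in, once; it reports no verdict.
The state is a dict: "time_s": time; "q": joint angles; "qvel": joint speeds; "tau": joint torques, N m; "position": TCP position; "tool_rot": TCP orientation; "contact_force": force on the tool from outside, world axes, zero at the start; "wrist_torque": the same for the moment, N m; "grip_width": finger opening in m.
Only numpy, scipy, OpenCV 4.12 (cv2) and the standard library are available. Lean on these libraries where they do the work, as an engineer would, in place of code of your own. Each camera call takes 0.05 s, during which the arm holds its last target.

## Working session

There is one attempt and no reset: what is moved stays moved. The work goes in short steps, each a Python script; the robot and the scene stay as the last script left them, time stands still between calls to the robot, and variables do not carry over. Pictures are saved under pics/ and viewed, and the job is handed in when it is done.

```bash
ls; mkdir -p pics
python3 - <<'E'
from cell import r, kinematics, optics
import cv2,numpy as np
s=r.get_state(); print(s)
for n in ["scene","top","wrist"]:
    f=optics.grab_frame(n); cv2.imwrite(f"pics/{n}0.png",f["img"])
    print(n,f["intrinsics"],f["k1"],f.get("pose",f.get("mount")), (f["z_map"]>0).mean())
E
```

```text
pics
{'time_s': 0.0, 'q': array([ 1.01400759e+00,  2.87216211e-01,  1.57815321e+00, -4.46622199e-06,
        1.27856102e+00, -1.50005470e-01]), 'qvel': array([ 3.88353581e-04,  1.01231495e-04, -3.66960998e-05, -1.24156751e-03,
        7.60036640e-04,  1.61033463e-04]), 'tau': array([-1.27595551e-03, -4.05980086e+01, -2.92626822e+01, -2.15703244e-04,
        5.92502678e-03, -1.73026069e-05]), 'position': array([0.26666451, 0.61931593, 0.19712642]), 'tool_rot': array([ 8.35360415e-01,  5.49701383e-01, -1.06061154e-03,  4.91343795e-04]), 'contact_force': array([ 0.18484958,  0.10513354, -0.1435316 ]), 'wrist_torque': array([ 0.04077976,  0.00881824, -0.00858396]), 'grip_width': 0.08532863718892827}
scene [[589.73020868   0.         328.4593091 ]
 [  0.         589.73020868 231.29637457]
 [  0.           0.           1.        ]] -0.13603079896202663 [[ 0.89198614 -0.30418815  0.33441037  0.90092234]
 [ 0.4517567   0.57258589 -0.68415005 -0.73710377]
 [ 0.01663168  0.76132449  0.64815771  0.74513032]
 [ 0.          0.          0.          1.        ]] 0.995986328125
top [[564.40450967   0.         323.86519662]
 [  0.         564.40450967 236.96053893]
 [  0.           0.           1.        ]] -0.06304877362927173 [[-0.0708047   0.97637827 -0.20413764  0.30157345]
 [-0.99748868 -0.06966329  0.0127814   0.01912247]
 [-0.00174141  0.20452997  0.97885875  1.21772793]
 [ 0.          0.          0.          1.        ]] 0.9958430989583333
wrist [[340.32885971   0.         321.25576447]
 [  0.         340.32885971 239.75893211]
 [  0.           0.           1.        ]] -0.048527115126324245 [[ 9.99999898e-01 -1.43795667e-04  4.27532051e-04 -2.73922970e-04]
 [-2.75958758e-05 -9.65553080e-01 -2.60206167e-01 -6.46198844e-02]
 [ 4.50221408e-04  2.60206129e-01 -9.65552985e-01 -1.75198838e-01]
 [ 0.00000000e+00  0.00000000e+00  0.00000000e+00  1.00000000e+00]] 0.9891666666666666
```

View pics/top0.png

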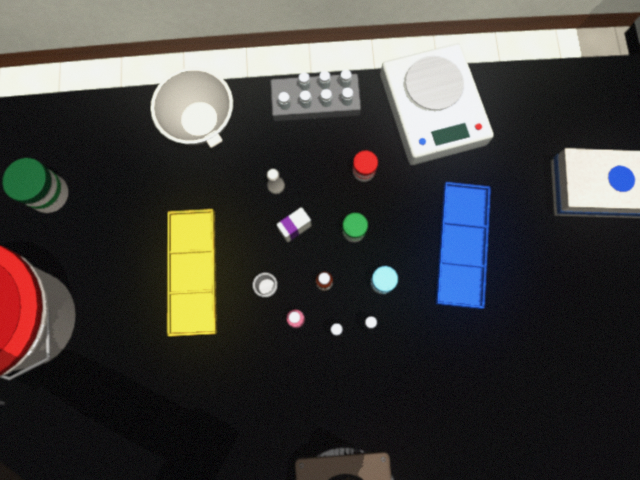

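View pics/scene0.png

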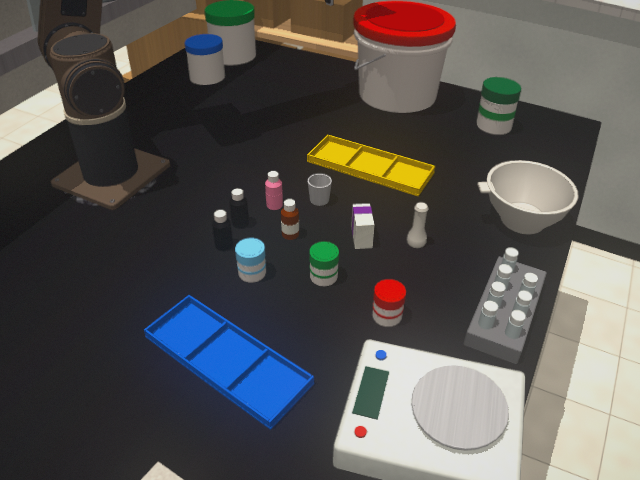

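```bash
cat > h.py <<'E'
from cell import r, kinematics, optics
import cv2,numpy as np
from scipy.spatial.transform import Rotation as R
def rays(f,px,pose=None):
    K=f["intrinsics"]; px=np.atleast_2d(px).astype(float).reshape(-1,1,2)
    D=np.array([f["k1"],0,0,0,0.])
    n=cv2.undistortPoints(px,K,D).reshape(-1,2)
    T=f["pose"] if pose is None else pose
    d=np.c_[n[:,0],-n[:,1],-np.ones(len(n))]
    return T[:3,3], d@T[:3,:3].T
def onplane(f,px,z,pose=None):
    o,d=rays(f,px,pose); return o+d*((z-o[2])/d[:,2])[:,None]
def depthpt(f,px,pose=None):
    o,d=rays(f,px,pose); px=np.atleast_2d(px).round().astype(int)
    return o+d*f["z_map"][px[:,1],px[:,0]][:,None]
def toolT(s):
    T=np.eye(4);T[:3,:3]=R.from_quat(s["tool_rot"]).as_matrix();T[:3,3]=s["position"];return T
def wrist():
    s=r.get_state(); f=optics.grab_frame("wrist"); f["pose"]=toolT(s)@f["mount"]; return f
def mask(f,h0,h1,smin,vmin,smax=255,vmax=255):
    hsv=cv2.cvtColor(f["img"],cv2.COLOR_BGR2HSV)
    if h0<=h1: return cv2.inRange(hsv,(h0,smin,vmin),(h1,smax,vmax))
    return cv2.inRange(hsv,(h0,smin,vmin),(180,smax,vmax))|cv2.inRange(hsv,(0,smin,vmin),(h1,smax,vmax))
def blobs(m,amin=20):
    cs,_=cv2.findContours(m,cv2.RETR_EXTERNAL,cv2.CHAIN_APPROX_NONE)
    return [c for c in cs if cv2.contourArea(c)>=amin]
def down(yaw): # tool z down, tool x (jaw axis) at angle yaw in world
    return (R.from_euler('z',yaw)*R.from_euler('x',np.pi)).as_quat()
E
python3 - <<'E'
from h import *
f=optics.grab_frame("top"); np.save("top.npy",f,allow_pickle=True)
spec=dict(red=((172,8,120,70),.062),green=((50,75,100,60),.062),paleblue=((85,100,50,120),.062),yellow=((22,35,120,90),.020),blue=((102,125,120,90),.020),purple=((130,160,60,50),.058),white=((0,180,0,150,60),.078))
for n,(a,z) in spec.items():
    m=mask(f,*a)
    for c in blobs(m,25):
        (x,y),w,an=cv2.minAreaRect(c)
        if n=="white" and not(150<y<345 and 240<x<400):continue
        p=onplane(f,(x,y),z)[0]
        if not(.3<np.linalg.norm(p[:2])<1.0):continue
        pd=depthpt(f,(x,y))[0]
        box=onplane(f,cv2.boxPoints(((x,y),w,an)),z)
        print(n,np.round((x,y)),np.round(w,1),"plane",p.round(4),"depth",pd.round(4),"sz",np.round([np.linalg.norm(box[0]-box[1]),np.linalg.norm(box[1]-box[2])],4),"yaw",np.round(np.degrees(np.arctan2(*(box[1]-box[0])[1::-1])),1))
cv2.imwrite("pics/top_crop.png",cv2.resize(f["img"][145:345,240:410],None,fx=3,fy=3,interpolation=cv2.INTER_CUBIC))
g=optics.grab_frame("scene");cv2.imwrite("pics/sc_crop.png",cv2.resize(g["img"][160:340,200:450],None,fx=3,fy=3,interpolation=cv2.INTER_CUBIC))
E
```

```text
red [324. 282.] [ 9.6 16. ] plane [0.4474 0.0102 0.062 ] depth [0.4448 0.0104 0.0833] sz [0.0331 0.0199] yaw -90.0
red [ 20. 310.] [ 41. 129.] plane [0.4338 0.6443 0.062 ] depth [0.4156 0.5585 0.2206] sz [0.2701 0.0908] yaw 2.2
red [366. 162.] [25. 25.] plane [ 0.6997 -0.097   0.062 ] depth [ 0.6996 -0.097   0.0622] sz [0.0542 0.0567] yaw -94.0
green [354. 224.] [25. 25.] plane [ 0.5647 -0.0621  0.062 ] depth [ 0.5647 -0.0621  0.062 ] sz [0.0528 0.054 ] yaw -94.1
green [ 50. 195.] [13.9 38.8] plane [0.6774 0.5885 0.062 ] depth [0.6736 0.5828 0.0735] sz [0.083  0.0328] yaw -34.1
green [ 24. 179.] [40.7 44.3] plane [0.7188 0.648  0.062 ] depth [0.6995 0.6189 0.1154] sz [0.0971 0.098 ] yaw -24.5
paleblue [385. 279.] [25.5 25.5] plane [ 0.4464 -0.1145  0.062 ] depth [ 0.4461 -0.1142  0.0647] sz [0.0534 0.0524] yaw -49.3
yellow [191. 272.] [127.5  49.1] plane [0.4949 0.2946 0.02  ] depth [ 4.982e-01  2.993e-01 -3.000e-04] sz [0.1087 0.2768] yaw -93.3
blue [464. 245.] [ 48.4 124.1] plane [ 0.5123 -0.2988  0.02  ] depth [ 0.515  -0.3029  0.0044] sz [0.2755 0.1081] yaw -10.4
blue [622. 178.]
[... 457 characters left out ...]
 -94.2
white [294. 317.] [10. 10.] plane [0.3799 0.0756 0.078 ] depth [0.38   0.0757 0.0758] sz [0.0201 0.02  ] yaw -94.0
white [324. 278.] [10. 10.] plane [0.4542 0.01   0.078 ] depth [0.4539 0.01   0.0807] sz [0.0204 0.0205] yaw -94.1
white [265. 285.] [22.6 22.6] plane [0.4495 0.1314 0.078 ] depth [0.4592 0.1388 0.0035] sz [0.0458 0.0467] yaw -48.2
white [283. 229.] [16.  5.] plane [0.5616 0.0881 0.078 ] depth [0.5653 0.0891 0.0618] sz [0.0104 0.034 ] yaw -57.5
white [299. 218.] [16.6 16.2] plane [0.5833 0.0521 0.078 ] depth [0.5875 0.0526 0.061 ] sz [0.034  0.0355] yaw -58.0
white [272. 174.] [11.  9.] plane [0.6816 0.103  0.078 ] depth [0.6772 0.1021 0.0913] sz [0.0191 0.0244] yaw -94.2
```

View pics/top_crop.png

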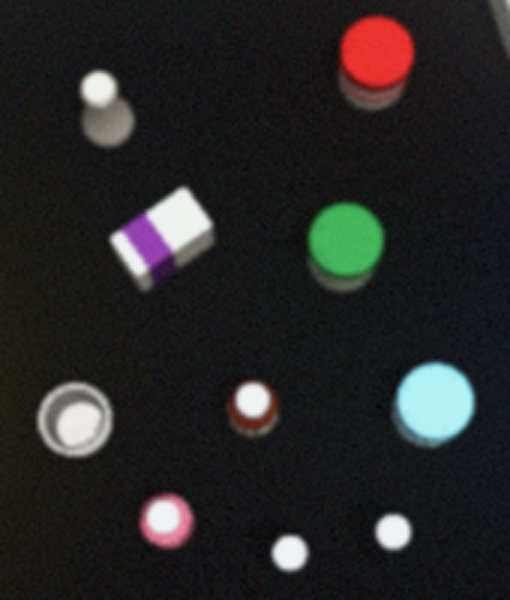

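View pics/sc_crop.png

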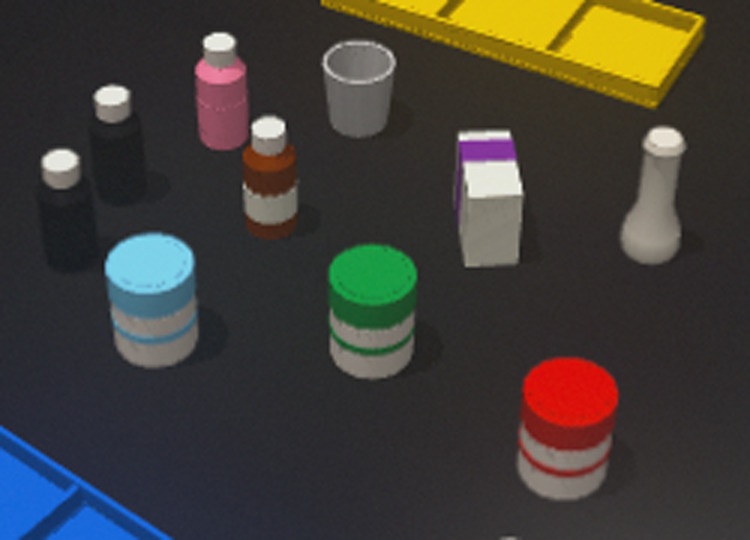

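Candidates in the top view:
- **Green lid:** small jar (354,224) or large jar (24,179).
- **Red lid:** small jar (366,162) or bucket (20,310).
- **Amber:** (324,278), with look-alikes pink (294,317) and black (336,329) and (371,322).
- **Pestle:** (272,174).
- **Carton:** (294,223).
- **Leave alone:** pale-blue jar (385,279) and cup (265,285).

By the descriptions and the close crops (brown with a white label, and 52 mm lids), I choose (354,224), (366,162), (324,278), (272,174) and (294,223). Next I'll measure the carton's turn and the trays, using rays onto known planes.

Run:
```python
from h import *
f=optics.grab_frame("top"); g=optics.grab_frame("scene")
def wrect(f,c,z):
    w=onplane(f,c.reshape(-1,2),z)[:,:2]
    rc=cv2.minAreaRect((w*1000).astype(np.float32)); return rc,w
for n,a in dict(yellow=(22,35,120,90),blue=(102,125,120,90)).items():
  for nm,F in (("top",f),("scene",g)):
    m=mask(F,*a)
    for z in (.02,.0):
        c=max((c for c in blobs(m,100)),key=cv2.contourArea)
        print(n,nm,z,np.round(np.array(sum([list(v) if hasattr(v,'__len__') else [v] for v in wrect(F,c,z)[0]],[])),1))
# depth based carton top / all tops from both cameras
vv,uu=np.mgrid[0:480,0:640]; px=np.c_[uu.ravel(),vv.ravel()]
for nm,F in (("top",f),("scene",g)):
    P=depthpt(F,px)
    for k,(cx,cy,zt,rad) in dict(green=(.565,-.062,.062,.04),red=(.70,-.097,.062,.04),amber=(.454,.01,.078,.03),pestle=(.677,.102,.09,.03),carton=(.575,.065,.058,.05),pale=(.446,-.114,.062,.04),cup=(.46,.137,.05,.04)).items():
        i=(np.hypot(P[:,0]-cx,P[:,1]-cy)<rad)&(np.abs(P[:,2]-zt)<.008)
        if i.sum()<5: print(k,nm,"few");continue
        rc=cv2.minAreaRect((P[i,:2]*1000).astype(np.float32))
        print(k,nm,i.sum(),"mean",P[i].mean(0).round(4),"rect",np.round(rc[0],1),np.round(rc[1],1),round(rc[2],1))
```

```text
yellow top 0.02 [497.5 293.8 104.4 273.6  89.1]
yellow top 0.0 [500.8 298.4 106.1 278.2  89.1]
yellow scene 0.02 [501.1 279.  126.  276.8  89.3]
yellow scene 0.0 [490.  307.  129.5 284.5  89.3]
blue top 0.02 [ 515.5 -299.   104.6  273.7   79.5]
blue top 0.0 [ 519.1 -304.3  106.3  278.2   79.5]
blue scene 0.02 [ 518.4 -306.2  108.6  278.4   79.8]
blue scene 0.0 [ 507.8 -294.4  111.6  286.1   79.8]
green top 469 mean [ 0.5647 -0.0619  0.0632] rect [564.5 -62. ] [48.5 50.9] 84.2
red top 450 mean [ 0.6994 -0.0956  0.0627] rect [700.7 -95.4] [51.8 50.2] 28.4
amber top 89 mean [0.455  0.0109 0.0788] rect [454.6  11. ] [18.3 20.2] 85.8
pestle top 106 mean [0.677  0.1034 0.0896] rect [677.6 103.4] [21.4 23.2] 88.9
carton top 504 mean [0.5807 0.0666 0.0587] rect [581.7  66.7] [35.8 64.4] 31.7
pale top 493 mean [ 0.4472 -0.1138  0.063 ] rect [ 447.6 -113.6] [49.7 50.4] 82.8
cup top 126 mean [0.4567 0.1375 0.0493] rect [454.3 135.2] [46.4 46.5] 85.9
green scene 549 mean [ 0.5663 -0.0693  0.0609] rect [564.7 -67. ] [50.  52.8] 26.9
red scene 653 mean [ 0.7026 -0.1028  0.0609] rect [ 701.7 -100.4] [50.7 52. ] 29.6
amber scene 99 mean [0.4552 0.0057 0.0755] rect [454.1   7.4] [20.2 20.9] 42.3
pestle scene 111 mean [0.6808 0.0973 0.0875] rect [680.6  98.1] [23.8 23. ] 58.2
carton scene 453 mean [0.5819 0.0598 0.0565] rect [580.8  62.8] [34.8 66.9] 31.2
pale scene 551 mean [ 0.4487 -0.1213  0.0608] rect [ 446.7 -118. ] [50.3 54. ] 29.5
cup scene 179 mean [0.4541 0.1305 0.0465] rect [453.9 130.8] [46.9 53.8] 27.4
```

Run:
```python
from h import *
for yaw in (0,45,90,135,180,-45,-90,-135):
    q=kinematics.solve_ik([.58,0,.3],down(np.radians(yaw))); print(yaw,None if q is None else np.round(q,2))
```

```text
0 [-0.17  0.02  1.7  -0.    1.43 -0.17]
45 [-0.17  0.02  1.7  -0.    1.43 -0.96]
90 [-0.17  0.02  1.7   0.    1.43 -1.75]
135 [-0.17  0.02  1.7   0.    1.43 -2.53]
180 None
-45 [-0.17  0.02  1.7  -0.    1.43  0.61]
-90 [-0.17  0.02  1.7  -0.    1.43  1.4 ]
-135 [-0.17  0.02  1.7   0.    1.43  2.18]
```

Run:
```python
from h import *
r.goto([.55,0,.30],down(np.pi/2)); r.wait(.3)
f=wrist(); cv2.imwrite("pics/wr1.png",f["img"]); print(r.get_state()["time_s"],f["pose"].round(3).tolist())
vv,uu=np.mgrid[0:480,0:640]; P=depthpt(f,np.c_[uu.ravel(),vv.ravel()])
for k,(cx,cy,zt,rad) in dict(green=(.565,-.062,.062,.04),red=(.70,-.097,.062,.04),amber=(.454,.01,.078,.03),pestle=(.677,.102,.09,.03),carton=(.58,.065,.058,.045),pale=(.446,-.114,.062,.04),cup=(.46,.137,.05,.04)).items():
    i=(np.hypot(P[:,0]-cx,P[:,1]-cy)<rad)&(np.abs(P[:,2]-zt)<.006)
    if i.sum()<5: print(k,"few");continue
    rc=cv2.minAreaRect((P[i,:2]*1000).astype(np.float32))
    print(k,i.sum(),"mean",P[i].mean(0).round(4),"rect",np.round(rc[0],1),np.round(rc[1],1),round(rc[2],1))
for n,a in dict(yellow=(22,35,120,90),blue=(102,125,120,90)).items():
    m=mask(f,*a); c=max(blobs(m,100),key=cv2.contourArea)
    w=onplane(f,c.reshape(-1,2),.02)[:,:2]; print(n,cv2.minAreaRect((w*1000).astype(np.float32)))
```

```text
3.15 [[-0.001, -0.966, -0.26, 0.485], [1.0, -0.001, 0.0, -0.0], [-0.001, -0.26, 0.966, 0.475], [0.0, 0.0, 0.0, 1.0]]
green 1355 mean [ 0.5638 -0.0632  0.0621] rect [564.3 -63.6] [51.1 50.6] 88.9
red 1101 mean [ 0.6999 -0.0971  0.0622] rect [701.2 -97.7] [51.3 51.6] 50.4
amber 316 mean [0.4549 0.0099 0.0777] rect [454.9  10. ] [21.4 21.1] 10.7
pestle 290 mean [0.6777 0.1    0.0888] rect [678.7 100.6] [22.7 24.1] 2.9
carton 1385 mean [0.5797 0.0656 0.0578] rect [580.6  65.7] [35.2 64. ] 30.9
pale 1630 mean [ 0.4467 -0.1151  0.0621] rect [ 446.9 -115.6] [51.2 49.9] 89.2
cup 424 mean [0.4528 0.1355 0.0487] rect [453.9 133.2] [48.4 49. ] 1.0
yellow ((497.9599609375, 289.43670654296875), (110.75269317626953, 270.7138366699219), 89.05923461914062)
blue ((516.4691772460938, -295.5670166015625), (110.07925415039062, 271.1659851074219), 79.6014175415039)
```

View pics/wr1.png

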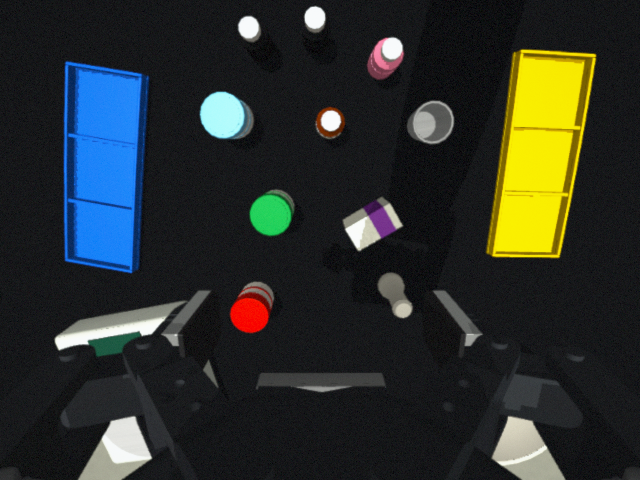

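The wrist view (green lid (272,214), red (252,312), bottle (331,122), carton (373,223), pestle (402,307)) agrees with the top camera to within 2 mm. I'm using the averages of the two and moving on to the green jar.

```bash
cat >> h.py <<'E'
TR=dict(blue=(np.array([.5155,-.3008]),np.radians(-10.45)),yellow=(np.array([.498,.2947]),np.radians(-0.9)))
def slot(t,i):
    c,a=TR[t]; return c+i*.0887*np.array([np.cos(a),np.sin(a)])
def best_yaw(xy,z,yaw):
    best=None
    for k in (0,np.pi):
        q=kinematics.solve_ik([*xy,z],down(yaw+k))
        if q is None: continue
        c=abs(q[5])
        if best is None or c<best[0]: best=(c,yaw+k)
    return best[1]
def st(tag):
    s=r.get_state(); print(tag,"t",round(s["time_s"],2),"p",s["position"].round(4),"F",s["contact_force"].round(1),"w",round(s["grip_width"],4)); return s
def pick(xy,ztcp,yaw,opening,force,ztr=.20):
    yaw=best_yaw(xy,ztr,yaw); o=down(yaw)
    r.goto([*xy,max(ztr,.16)],o); r.set_gripper(opening)
    st("above")
    r.line_to([*xy,ztcp+.05],vel=.25)
    hit=r.line_to([*xy,ztcp],vel=.08,max_force=8); s=st("at hit=%s"%hit)
    if hit: return False
    r.set_gripper(0.0,grasp_force=force); st("closed")
    r.line_to([*xy,ztr],vel=.25); st("lifted")
    return True
def place(xy,zrel,yaw,opening,ztr=.20):
    yaw=best_yaw(xy,ztr,yaw); o=down(yaw)
    r.goto([*xy,ztr],o); r.line_to([*xy,zrel+.03],vel=.25); r.wait(.1)
    s=st("over")
    hit=r.line_to([*xy,zrel-.003],vel=.025,max_force=4); st("down hit=%s"%hit)
def release(opening,ztr=.20):
    s=r.get_state(); p=s["position"]
    r.set_gripper(opening); st("open")
    r.line_to([p[0],p[1],p[2]+.05],vel=.1); r.line_to([p[0],p[1],ztr],vel=.3); st("up")
E
python3 - <<'E'
from h import *
r.set_gripper(.085)
pick((.5643,-.0628),.030,np.radians(80),.085,35)
E
```

```text
above t 6.29 p [ 0.5643 -0.0628  0.2001] F [-0.2  0.2  0.4] w 0.0851
at hit=False t 7.7 p [ 0.5645 -0.0629  0.03  ] F [-0.1  0.1 -0.7] w 0.0846
closed t 8.47 p [ 0.5643 -0.0628  0.03  ] F [0.  0.5 0.6] w -0.0001
lifted t 9.3 p [ 0.5633 -0.0625  0.1982] F [-0.1  1.4 -0.2] w 0.0
```

The fingers closed to 0 and held nothing, so I'm looking again.

Run:
```python
from h import *
f=wrist(); cv2.imwrite("pics/wr2.png",f["img"]);g=optics.grab_frame("scene");cv2.imwrite("pics/sc2.png",g["img"]); g=optics.grab_frame("top");cv2.imwrite("pics/top2.png",g["img"]);print(r.pinch_z)
```

```text
0.0187
```

View pics/wr2.png

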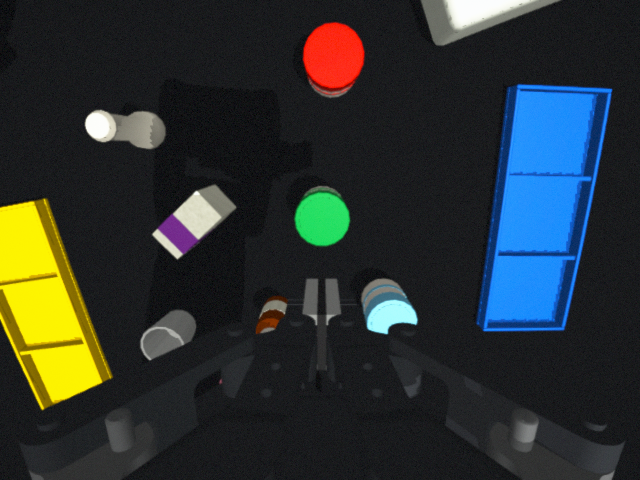

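View pics/sc2.png

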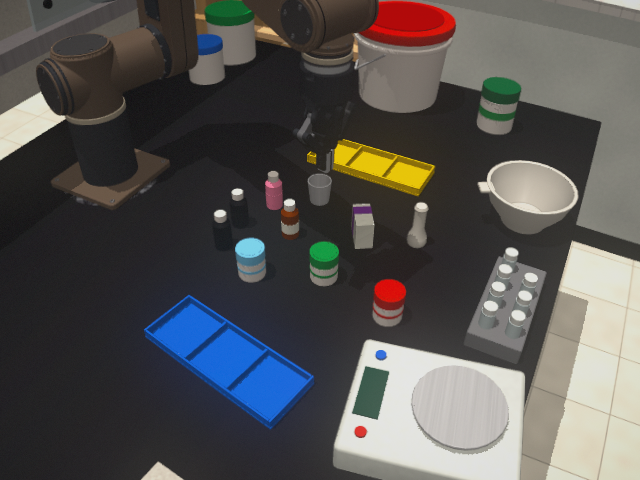

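View pics/top2.png

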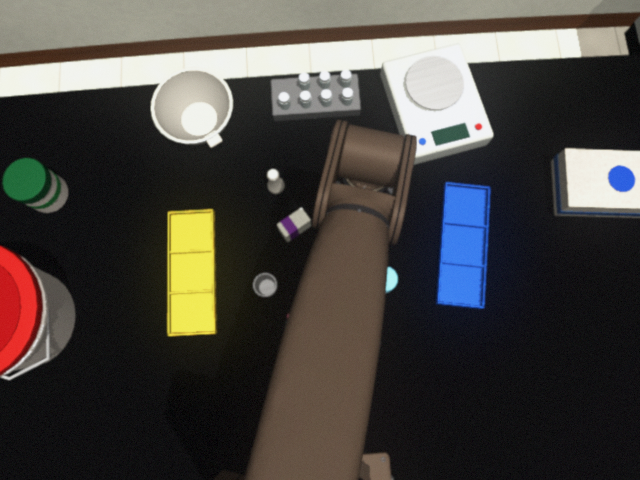

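Run:
```python
from h import *
def proj(f,p):
    T=np.linalg.inv(f["pose"]); c=T[:3,:3]@np.array(p)+T[:3,3]; n=np.array([c[0]/-c[2],-c[1]/-c[2]]); n=n*(1+f["k1"]*(n@n)); return (f["intrinsics"][:2,:2]@n+f["intrinsics"][:2,2]).round(1)
s=st("now"); 
for n in ("scene","top"):
    f=optics.grab_frame(n); print(n,"tcp",proj(f,s["position"]),"jar",proj(f,[.5643,-.0628,.062]))
f=wrist(); print("w tcp",proj(f,s["position"]),"jar top",proj(f,[.5643,-.0628,.062]))
g=optics.grab_frame("scene"); print(depthpt(g,[(325,166),(325,160),(322,250),(300,130)]).round(3))
P=depthpt(f,[(312,290),(333,290),(322,330),(322,218)]);print(P.round(3), f["z_map"][290,312])
print(s["q"].round(3))
```

```text
now t 9.45 p [ 0.5629 -0.0624  0.1972] F [ 0.2 -1.  -0.2] w 0.0001
scene tcp [324.8 185.7] jar [324.4 249.6]
top tcp [358.5 209. ] jar [354.9 224.7]
w tcp [320.  274.3] jar top [320.7 220.7]
[[ 0.568 -0.073  0.243]
 [ 0.568 -0.072  0.253]
 [ 0.561 -0.065  0.061]
 [ 0.552 -0.12   0.325]]
[[ 0.576 -0.062  0.248]
 [ 0.574 -0.07   0.247]
 [ 0.569 -0.064  0.268]
 [ 0.567 -0.064  0.062]] 0.13460404
[-0.29   0.052  1.846 -0.     1.249  1.456]
```

Run:
```python
from h import *
g=optics.grab_frame("scene"); cv2.imwrite("pics/sc3.png",cv2.resize(g["img"][90:210,260:400],None,fx=5,fy=5,interpolation=cv2.INTER_CUBIC))
vv,uu=np.mgrid[100:200,290:360]; px=np.c_[uu.ravel(),vv.ravel()]; P=depthpt(g,px)
i=(np.hypot(P[:,0]-.563,P[:,1]+.063)<.06)&(P[:,2]>.1); Q=P[i]; print(i.sum(),"minz",np.sort(Q[:,2])[:15].round(3)); j=np.argsort(Q[:,2])[:8]; print(px[i][j],Q[j].round(3))
f=wrist(); vv,uu=np.mgrid[0:480,0:640]; px=np.c_[uu.ravel(),vv.ravel()]; P=depthpt(f,px)
i=(np.hypot(P[:,0]-.563,P[:,1]+.063)<.06)&(P[:,2]>.1); Q=P[i]; j=np.argsort(Q[:,2])[:8]; print(px[i][j],Q[j].round(3))
```

```text
2592 minz [0.231 0.232 0.232 0.232 0.232 0.232 0.233 0.233 0.233 0.233 0.233 0.233
 0.233 0.233 0.234]
[[327 172]
 [321 170]
 [325 171]
 [320 169]
 [318 168]
 [319 169]
 [322 170]
 [321 169]] [[ 0.571 -0.071  0.231]
 [ 0.56  -0.071  0.232]
 [ 0.567 -0.071  0.232]
 [ 0.558 -0.07   0.232]
 [ 0.554 -0.069  0.232]
 [ 0.557 -0.071  0.232]
 [ 0.562 -0.072  0.233]
 [ 0.56  -0.07   0.233]]
[[322 278]
 [335 278]
 [315 278]
 [309 278]
 [319 278]
 [328 278]
 [311 278]
 [329 278]] [[ 0.575 -0.066  0.234]
 [ 0.574 -0.071  0.234]
 [ 0.576 -0.063  0.235]
 [ 0.576 -0.06   0.235]
 [ 0.576 -0.064  0.235]
 [ 0.575 -0.068  0.235]
 [ 0.576 -0.061  0.235]
 [ 0.575 -0.069  0.235]]
```

View pics/sc3.png

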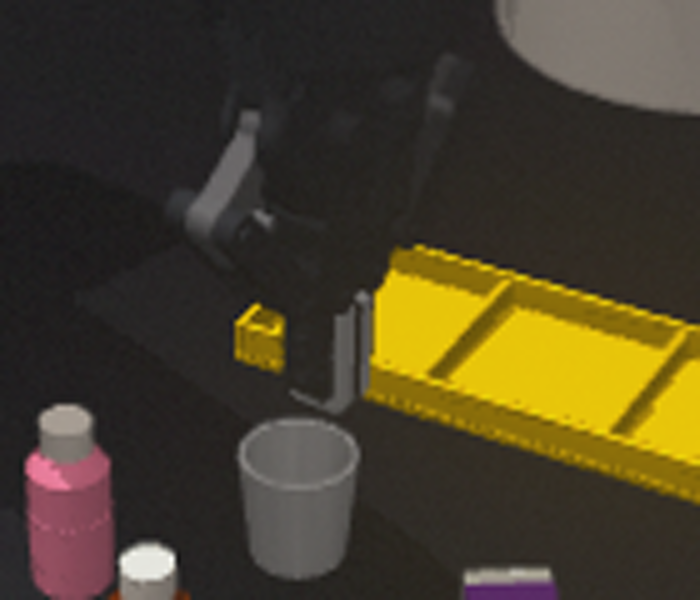

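Scene and wrist depth both put the shut fingertips at z≈0.233, while the reported TCP is 0.197. The fingers end about 36 mm short of the stated TCP, so they closed above the lid and the jar hasn't moved. I'll confirm with a gentle touch on clear bench.

Run:
```python
from h import *
o=down(best_yaw((.58,-.17),.2,np.radians(80)))
r.goto([.58,-.17,.06],o); r.line_to([.58,-.17,-.015],vel=.15); st("pre")
hit=r.line_to([.58,-.17,-.05],vel=.03,max_force=5); st("touch %s"%hit)
r.line_to([.58,-.17,.1],vel=.25); st("up")
```

```text
pre t 11.14 p [ 0.5811 -0.17   -0.0136] F [ 0.5 -0.1  1. ] w -0.0
touch True t 11.82 p [ 0.5799 -0.17   -0.0327] F [-0.8  1.2  4.3] w 0.0003
up t 12.51 p [ 0.5789 -0.1695  0.0983] F [-0.6 -0.3  0. ] w 0.0001
```

Contact came at a reported z of -0.0327, so the fingertip offset is 33 mm. I'm putting that into the heights and retrying the green jar.

Run:
```python
from h import *
r.set_gripper(.085)
if pick((.5643,-.0628),.026-.033,np.radians(80),.085,35,ztr=.16):
    f=wrist(); cv2.imwrite("pics/wr4.png",f["img"])
```

```text
above t 14.07 p [ 0.5638 -0.0638  0.1587] F [ 0.4  0.  -0.4] w 0.0852
at hit=False t 15.47 p [ 0.5645 -0.0628 -0.007 ] F [-0.3  0.   0. ] w 0.0846
closed t 15.88 p [ 0.5649 -0.063  -0.0062] F [-0.  -0.9  2.7] w 0.051
lifted t 16.69 p [ 0.5629 -0.0624  0.1579] F [ 0.  -0.4 -1.8] w 0.0511
```

View pics/wr4.png

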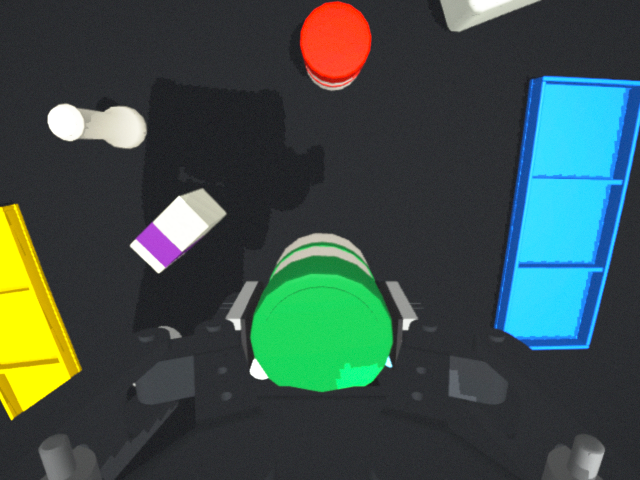

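The green jar is held, centred between the pads at about (320,330). Now placing it in the middle of the blue tray.

Run:
```python
from h import *
place(slot('blue',0),-.003,TR['blue'][1]+np.pi/2,.07,ztr=.16)
```

```text
over t 18.48 p [ 0.5175 -0.3018  0.0298] F [ 0.7 -0.6 -0.2] w 0.051
down hit=True t 19.54 p [ 0.5152 -0.3007 -0.0022] F [-0.9 -0.4  4.4] w 0.0511
```

Run:
```python
from h import *
release(.075,ztr=.16)
f=wrist(); cv2.imwrite("pics/wr5.png",f["img"])
if pick((.4549,.0104),.020-.033,np.radians(90),.070,30,ztr=.16):
    f=wrist(); cv2.imwrite("pics/wr6.png",f["img"])
```

```text
open t 19.9 p [ 0.5139 -0.2995 -0.0041] F [-0.7 -0.4  0.1] w 0.0754
up t 21.09 p [ 0.5152 -0.3006  0.1602] F [-0.4 -0.5 -1.1] w 0.0751
above t 22.57 p [0.4553 0.0095 0.16  ] F [0.5 0.1 0.9] w 0.0702
at hit=False t 23.99 p [ 0.4554  0.0103 -0.0126] F [ 0.6 -0.5  0.4] w 0.07
closed t 24.41 p [ 0.4555  0.0104 -0.0124] F [-0.6  0.3  3.7] w 0.0331
lifted t 25.25 p [0.4536 0.0106 0.1581] F [ 0.4 -0.4 -0.1] w 0.0332
```

View pics/wr5.png

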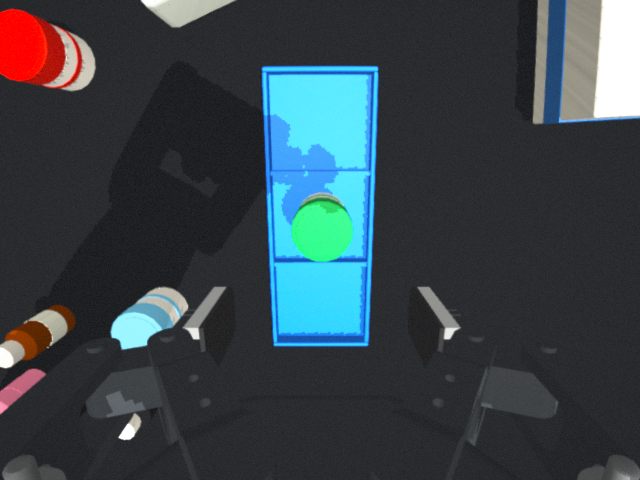

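View pics/wr6.png

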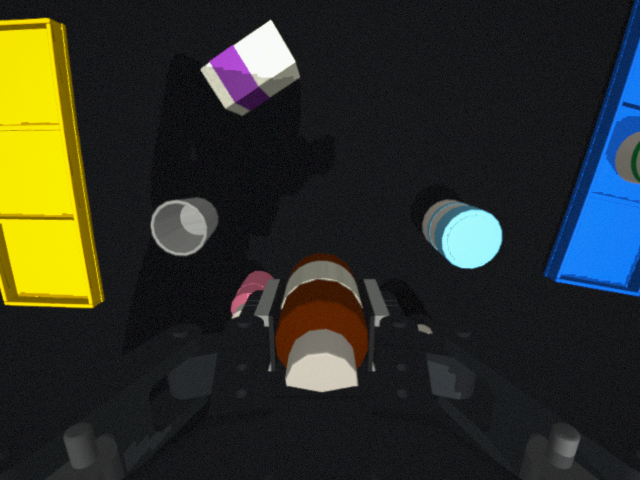

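The green jar stands in the middle compartment (322,228) and the amber bottle is held. I'm placing it in the near end of the blue tray, then picking the carton with the jaws across its width (31°).

Run:
```python
from h import *
place(slot('blue',-1),-.0085,TR['blue'][1]+np.pi/2,.07,ztr=.16)
release(.06,ztr=.16)
f=wrist(); cv2.imwrite("pics/wr7.png",f["img"])
if pick((.5808,.0660),.022-.033,np.radians(31.2),.075,25,ztr=.16):
    f=wrist(); cv2.imwrite("pics/wr8.png",f["img"])
```

```text
over t 27.24 p [ 0.43   -0.2859  0.0239] F [ 0.1 -0.3 -0.2] w 0.0332
down hit=True t 28.32 p [ 0.4281 -0.2845 -0.0084] F [-0.9  0.5  4.3] w 0.0329
open t 28.7 p [ 0.427  -0.2835 -0.0097] F [ 0.3 -0.2  0.3] w 0.0599
up t 29.9 p [ 0.428  -0.2845  0.1601] F [-0.9 -0.  -0.2] w 0.0599
above t 31.68 p [0.5809 0.0653 0.1601] F [ 0.7  0.8 -0. ] w 0.0748
at hit=False t 33.08 p [ 0.581  0.066 -0.011] F [0.1 0.1 0.7] w 0.0748
closed t 33.52 p [ 0.5814  0.066  -0.0104] F [0.4 0.4 1.7] w 0.0334
lifted t 34.36 p [0.5794 0.0661 0.158 ] F [-0.  0. -1.] w 0.0336
```

View pics/wr7.png

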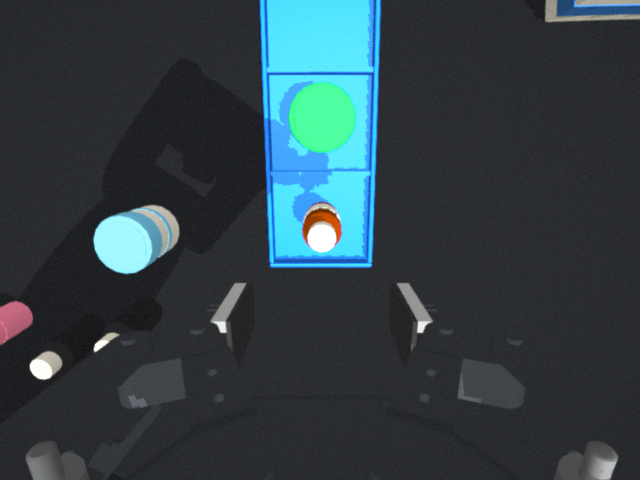

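View pics/wr8.png

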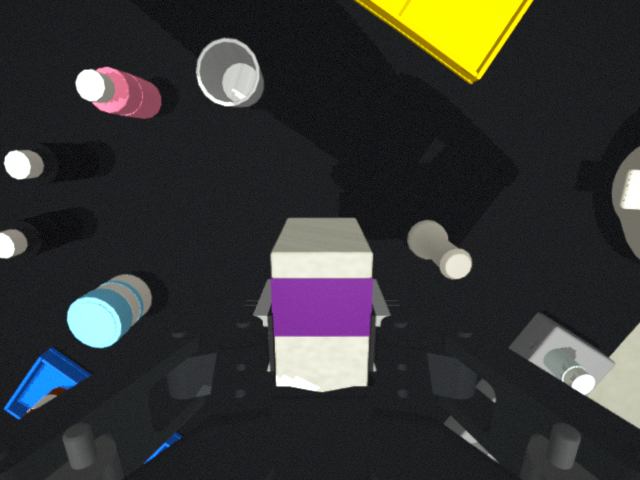

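The bottle is upright in the near end (322,225) and the carton is held square. Placing the carton in the far end, then picking the red jar.

Run:
```python
from h import *
place(slot('blue',1),-.007,TR['blue'][1],.05,ztr=.16)
release(.052,ztr=.16)
f=wrist(); cv2.imwrite("pics/wr9.png",f["img"])
if pick((.7005,-.0970),.026-.033,np.radians(60),.085,35,ztr=.16):
    f=wrist(); cv2.imwrite("pics/wr10.png",f["img"])
```

```text
over t 36.63 p [ 0.6048 -0.3179  0.0263] F [ 0.  -0.1  0.3] w 0.0336
down hit=True t 37.69 p [ 0.6026 -0.3168 -0.0064] F [0.7 0.  4.5] w 0.0336
open t 38.01 p [ 0.6011 -0.3157 -0.0083] F [ 0.1  0.3 -0.9] w 0.052
up t 39.22 p [ 0.6026 -0.3167  0.1604] F [-0.4  0.2 -0.8] w 0.0515
above t 40.65 p [ 0.7004 -0.0977  0.1601] F [-0.4  0.4  0.2] w 0.0848
at hit=False t 42.04 p [ 0.7007 -0.0971 -0.007 ] F [ 0.  -0.8 -0.2] w 0.085
closed t 42.45 p [ 0.7012 -0.0971 -0.006 ] F [0.2 0.8 1.5] w 0.0509
lifted t 43.27 p [ 0.699  -0.0966  0.1574] F [ 0.3  0.2 -1.3] w 0.0509
```

View pics/wr9.png

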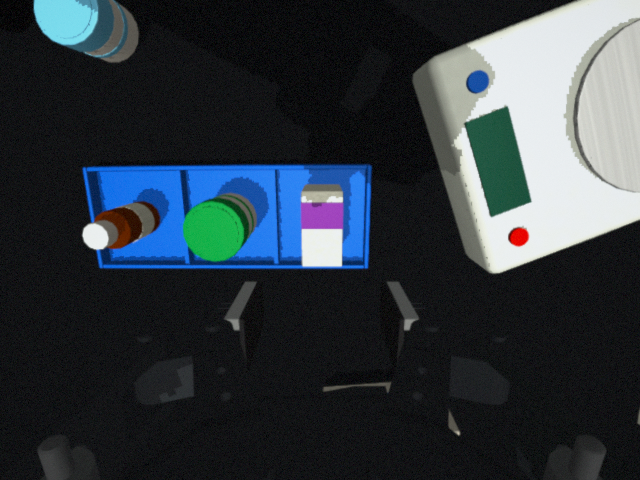

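View pics/wr10.png

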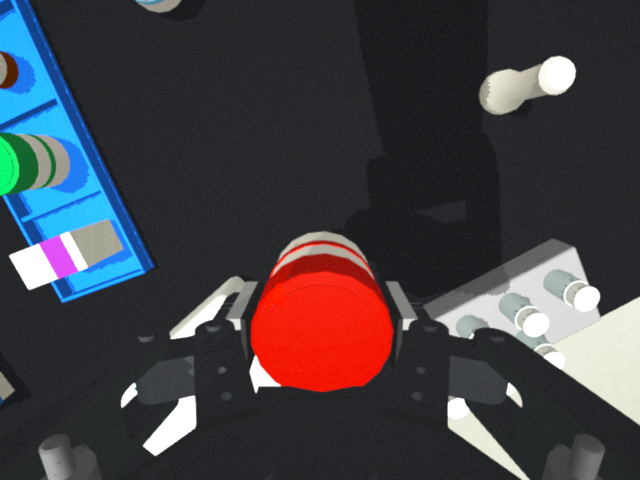

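The carton stands in the far end (322,235) and the red jar is held. Next: red jar to the middle of the yellow tray, then pick the pestle.

Run:
```python
from h import *
place(slot('yellow',0),-.003,TR['yellow'][1]+np.pi/2,.07,ztr=.16)
release(.075,ztr=.16)
f=wrist(); cv2.imwrite("pics/wr11.png",f["img"])
if pick((.6778,.1010),.034-.033,np.radians(90),.060,30,ztr=.18):
    f=wrist(); cv2.imwrite("pics/wr12.png",f["img"])
```

```text
over t 45.72 p [0.5004 0.2953 0.0297] F [ 0.2 -0.3 -0.5] w 0.0511
down hit=True t 46.77 p [ 0.4977  0.2946 -0.0021] F [ 0.3 -0.3  4.5] w 0.051
open t 47.12 p [ 0.496   0.294  -0.0038] F [-0.5 -0.3  0.5] w 0.0752
up t 48.32 p [0.4977 0.2946 0.1602] F [ 0.2  0.2 -0.8] w 0.0752
above t 49.7 p [0.6773 0.1022 0.1802] F [ 0.5  0.1 -0.2] w 0.06
at hit=False t 51.14 p [0.678 0.101 0.001] F [-0.7 -0.5 -0.4] w 0.0603
closed t 51.57 p [0.6784 0.1013 0.0018] F [0.6 1.5 1.6] w 0.021
lifted t 52.43 p [0.6763 0.1009 0.1773] F [-0.1  0.1 -1.4] w 0.0213
```

View pics/wr11.png

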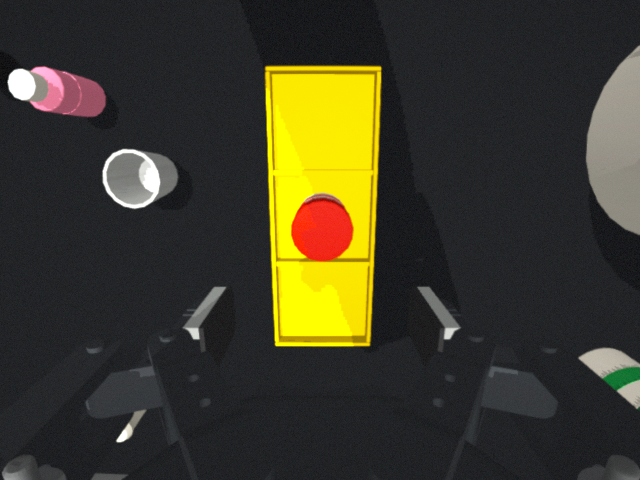

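View pics/wr12.png

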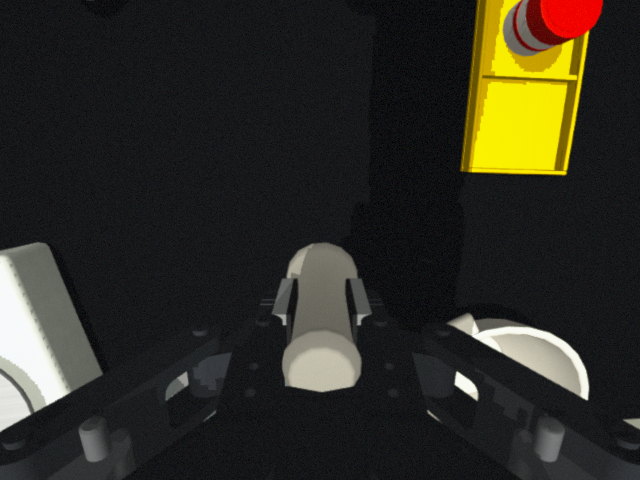

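The red jar is in the middle of the yellow tray (322,230) and the pestle hangs straight. Placing it in the far end, then moving clear for final checks.

Run:
```python
from h import *
place(slot('yellow',1),.0055,TR['yellow'][1]+np.pi/2,.05,ztr=.18)
release(.055,ztr=.22)
f=wrist(); cv2.imwrite("pics/wr13.png",f["img"])
r.set_joints([2.0,-.3,1.7,0,1.5,0]); st("parked")
top=optics.grab_frame("top"); sc=optics.grab_frame("scene"); cv2.imwrite("pics/topF.png",top["img"]); cv2.imwrite("pics/scF.png",sc["img"])
vv,uu=np.mgrid[0:480,0:640]; P=depthpt(top,np.c_[uu.ravel(),vv.ravel()])
for k,((cx,cy),zt,rad) in dict(green=(slot('blue',0),.066,.042),amber=(slot('blue',-1),.082,.03),carton=(slot('blue',1),.062,.045),red=(slot('yellow',0),.066,.042),pestle=(slot('yellow',1),.094,.03),pale=((.447,-.1145),.062,.04),cup=((.454,.135),.05,.04)).items():
    i=(np.hypot(P[:,0]-cx,P[:,1]-cy)<rad)&(np.abs(P[:,2]-zt)<.008)
    if i.sum()<5: print(k,"few");continue
    rc=cv2.minAreaRect((P[i,:2]*1000).astype(np.float32)); print(k,"expect",np.round([cx,cy,zt],3),"mean",P[i].mean(0).round(4),"rect",np.round(rc[0],1),np.round(rc[1],1),round(rc[2],1))
```

```text
over t 54.17 p [0.5893 0.2936 0.0386] F [-0.2  0.2 -1.6] w 0.0213
down hit=True t 55.24 p [0.5865 0.2933 0.0058] F [-0.4 -0.3  5.3] w 0.0214
open t 55.67 p [0.5847 0.2927 0.0037] F [-0.  -0.3 -0.6] w 0.0549
up t 57.03 p [0.5855 0.2929 0.2181] F [-0.4 -0.1 -1.5] w 0.0549
parked t 60.31 p [-0.3012  0.4169  0.4662] F [-0.3 -0.2 -0.1] w 0.0551
green expect [ 0.516 -0.301  0.066] mean [ 0.515  -0.3     0.0673] rect [ 515.1 -300.6] [51.9 49.2] 85.7
amber expect [ 0.428 -0.285  0.082] mean [ 0.4277 -0.2837  0.0826] rect [ 427.7 -283.9] [20.7 19.8] 38.2
carton expect [ 0.603 -0.317  0.062] mean [ 0.6021 -0.3143  0.0625] rect [ 602.7 -315.3] [64.5 37.2] 79.6
red expect [0.498 0.295 0.066] mean [0.4977 0.2933 0.0668] rect [498.6 293.7] [50.8 50.7] 83.4
pestle expect [0.587 0.293 0.094] mean [0.586  0.2922 0.0932] rect [586.6 293.3] [23.6 21.6] 86.4
pale expect [ 0.447 -0.114  0.062] mean [ 0.4472 -0.1136  0.0632] rect [ 447.6 -113.6] [49.5 50.7] 82.7
cup expect [0.454 0.135 0.05 ] mean [0.4566 0.1373 0.0493] rect [454.4 135.1] [46.3 47.2] 86.6
```

View pics/topF.png

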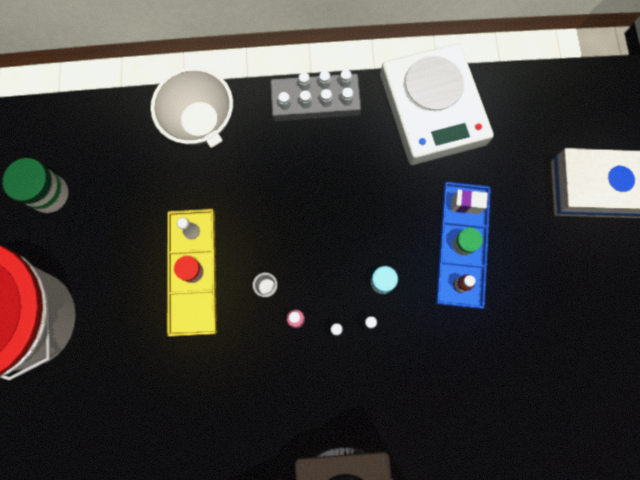

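View pics/scF.png

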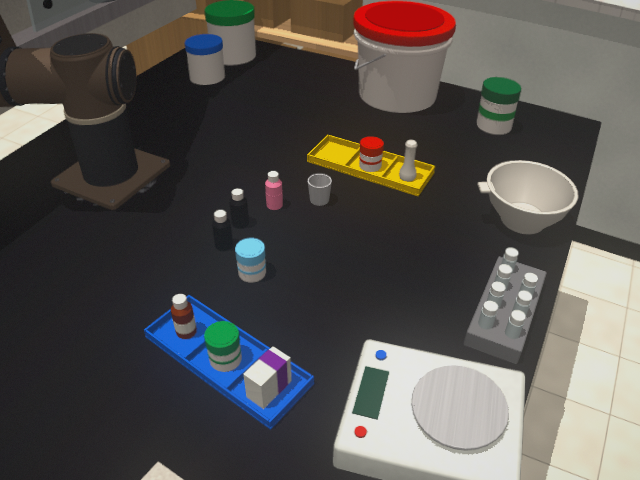

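Both views show all five things upright in their own compartments: blue tray (466,282), (470,240) and (472,200), yellow tray (187,268) and (185,225). The tops are at the expected heights, and the pale-blue jar and cup haven't moved. Handing in.

Run:
```python
from h import *
print(r.finish_job());
```

```text
the job is handed in; nothing more can be done
None
```

Both kits are made up and the job is handed in, at about 60 s on the robot's clock.
- **Blue tray:** amber bottle in the near end, green-lidded jar in the middle, carton in the far end.
- **Yellow tray:** red-lidded jar in the middle, pestle in the far end, near end empty.

**Last checks:** In the top-camera depth, each item is within about 3 mm of its compartment centre. Its top is within 1.5 mm of where it should be for standing on the tray floor. The scene view shows everything upright, each thing was set down with 4–5 N of contact, and the pale-blue jar and steel cup haven't moved.

**What failed or disagreed:**
- **First grasp:** the first try at the green jar closed on air above the lid, because the fingers end about 33 mm short of the stated TCP. Two cameras showed this and a gentle bench touch confirmed it. I corrected all heights and nothing was disturbed.
- **Scene camera:** its positions differed from the other two cameras by about 5 mm in y, so I used the top and wrist cameras.

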